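# Bring the code reader up one hole and hold the lock pin home

### The arm

A 6-joint arm with a two-finger parallel gripper is mounted at the origin on a cart in front of the work surface, level with it; the furniture and walls round the work are solid. World frame = base frame: x ahead of the robot, y to its left, z up, the work surface at z = 0. Lengths are in mm, angles in rad, forces in N, time in s.
With the tool pointing down it reaches from about 275 to 750 mm from the base axis. Payload 10.2 kg.
Tool frame: the origin (TCP) lies between the finger pads; the fingertips stand 17 mm ahead of it and the grasp point (between the pads) lies 2 mm behind it (tips_ahead is the distance from the TCP to the fingertips, in mm); z points along the fingers, y is the line along which they close (so a half turn about z gives the same grasp; the last joint's range is limited). The gripper opens to 85 mm and grips with 20 to 120 N. Pads are 22 mm wide; open, the fingers measure 114 mm over their backs; the gripper's body (76 mm by 85 mm) begins 54 mm behind the grasp point. The pads swing forward as they close: fully open they stand 13 mm farther back than shut.
Start: joints at [-0.223, 0.313, 1.498, -0, 1.331, -0.223], TCP at [525.006, -0.013, 213.194] pointing down, gripper open.
Joint ranges: [-2.94, 2.94], [-0.97, 2.17], [0.19, 2.56], [-1.23, 4.37], [0.02, 3.11], [-2.88, 2.88]. Speed limits (rad/s): [2.39, 2.39, 3.01, 3.14, 3.14, 3.14].

### API

Orientations are given as a unit quaternion [w, x, y, z].
In Python, from rig import sense, capture, finish_job, boxes_of, tips_ahead gives the robot as it stands.
- The arm moves only by the tool drive_tool, never from a script. Its argument "commands" is text: rows parted by semicolons, each of 7 numbers parted by spaces: the shift along the world's x, y, z in units of 0.1 m (1.0 is 0.1 m), then the turn, a rotation vector about the world's x, y, z in units of pi/4 rad (1.0 is pi/4 rad), then the opening in per cent of the stroke, from 0 (shut) to 100 (fully open). A call has 1 to 20 rows; each row shifts and turns the commanded pose from where the row before left it; what a row does not reach is not made up. A row lasts 1/12 s, in which the tool goes at most 41.7 mm and 7.16 degrees, less where a joint would pass 70% of its speed; a pose out of reach is approached as far as the arm can. A call with a number of a shift or a turn outside -1 to 1 is refused whole. A call with a gripper value outside its range is refused whole. The fingers move at their own pace and stop on an object; "force" is the grip in N (left out, the last holds). Time passes only in rows, so rows that do not move let the fingers close. It gives the time, the measured TCP pose, the force, the opening and the grip force at its end, in the units of the state.
- sense(): the state, without advancing time (a new reading comes with each control period).
- capture(name): name is "scene" or "side" or "wrist"; returns a dict with "pixels" (420x560x3 uint8, blue, green, red), "fov_y" (degrees; the focal length in pixels is half the picture's height over the tangent of half this angle, whatever the lens; pixels are square), "cx", "cy" (the principal point, pixels), "position" and "attitude" of the camera in the world; the wrist camera has in their place "tool_from_camera" (4x4, takes a point from camera to tool coordinates, whose origin is the TCP and whose axes are the flange's). Camera axes: x right, y down, z forward; pixel columns grow to the right and rows downward; lengths in mm; the calibration is good to about 2 mm. A picture is of the moment at which its call begins: read the wrist's pose just before it. There is no depth.
- finish_job(): hands the job in; it is judged then, once.
Trained networks look in a picture, given as the dict that the camera call returned (one of the last four; its "shot" number tells which), for a name from the list of things; names that differ only in an ending like _2 or _b are one class to them, and where a whole thing is asked for, a point or a joint stands for the part that bears it (a point fixed in the world has none). Each returns a list of dicts, best first, with "confidence" (0 to 1); they miss things now and then, are a little off and sometimes report something else, mostly with a low value. They report only what shows in the picture. A call takes as long as a camera call. They do not tell look-alikes from the thing itself.
- boxes_of(picture, name): "position" ([column, row] in pixels, amid what is visible of it).
The state is a dict: "time_s": time; "joints": joint angles; "dq": joint speeds; "tau": joint torques, N m; "eef_pos": TCP position; "ee_rot": TCP orientation; "force": force on the tool from outside, world axes, zero at the start; "wrist_torque": the same for the moment, N m; "grip_width": opening from 0.0 (shut) to 1.0 (fully open); "grip_force": force on a finger pad.
Only numpy, scipy, OpenCV 4.12 (cv2) and the standard library are available. Lean on these libraries where they do the work, as an engineer would, in place of code of your own. Each camera call takes 0.05 s, during which the arm holds its last target. There are 200 camera calls.

### The job

On the reading station, first turn the big cell standing in the round nest so that its code label squarely faces the window of the code reader, and leave it standing down in the nest. Then pull up the lock plunger on the reader's carriage, slide the carriage along the perforated tube to the next hole, one nearer the cell, and let the pin go fully home in it. Finish while still gripping the plunger's knob with the pin held home, so that I can do up the clamp screw; leave the two spare cells and the screwdriver beside the station where they are.

Things in the scene. Friction and masses are not known exactly. Their poses are not given: they have to be found in the camera images.
- station: the fixed reading station: aluminium base plate 300 x 130 mm, its top 10 mm above the bench; origin at bench level. +x runs along the perforated tube from the reader towards the cell, +y points roughly to the robot, z up. The plate spans x = -175 to +125 mm, y = -65 to +65 mm; the nest is on its far side at the +x end, the tube along its near side
- next_hole (a point): mouth of the locking hole to go to, at x = -50, y = +30, z = 39 mm of the station, axes as the station's. It is one of four 10 mm holes, 40 mm apart (station x = -130, -90, -50, -10 mm), in the top of a square aluminium tube, 25 x 25 mm, lying along x from -165 to +30 mm, its top 39 mm above the bench. The pin starts in the second, x = -90 mm
- nest (a point): centre of the inner floor of the round grey nest, at x = +75, y = -30, z = 14 mm of the station, axes as the station's. The nest's wall has 30 mm outer and 24.5 mm inner radius and rises 10 mm above this floor. The cell can be turned in it without lifting
- cell_big: the cell in the nest: plain steel cylinder, diameter 46, height 80 mm, about 0.3 kg, loose, upright, top 94 mm above the bench. Origin at the centre of its underside, z up, +x to the middle of its code label (23 x 30 mm); a flat weld tab on its top points to the label too. Starts 0.5 to 1.5 rad off facing the reader; to be turned anticlockwise seen from above. Two identical cells stand behind the station
- cell_mark (a point): the middle of the code label on the side of that cell, on the can's surface 23 mm from its axis and 47 mm above its underside
- reader_window (a point): middle of the reader's round window, 61 mm above the bench, looking along the station's +x over the nest: the label faces it when the mark lies on the -x side (station axes) of the nest's centre. The reader is a black box 52 x 42 x 36 mm, top 80 mm above the bench, bolted to the far side of the carriage, centred 60 mm beside the plunger
- plunger_knob (a point): middle of the black round pull knob of the lock plunger: diameter 26, height 24 mm, axis vertical; with the pin home it is 101 mm and the knob's top 113 mm above the bench. Below the knob is only a steel barrel of 16 mm diameter, down to the carriage's top 49 mm above the bench. The knob moves with carriage and pin; it can be gripped from above in any finger direction
- reader_carriage (a joint): position of the carriage along the tube (m, grows towards the cell): 0 at the hole where it starts, 0.04 at the next hole nearer the cell, -0.04 and 0.08 at the other holes; stops at -0.043 and 0.083. Slides with about 1 N of friction once the pin is clear; a seated pin blocks it, with about 1 mm of play either way
- lock_plunger (a joint): height of the pin (m): 0 fully home, 0.014 at its upper stop. The pin is 8 mm thick with a round nose, and is clear of the tube once raised 9 mm. A spring pushes it down with 3 N when home, 5 N when fully raised; let down over a hole it goes home
- spare_cell_a: one of the two identical cells standing on the bench behind the station (bystander), origin at the centre of its underside
- spare_cell_b: the other one (bystander)
- screwdriver: screwdriver with a red handle, 180 mm, lying in front of the station (bystander)
Not all that is in view belongs to the job. What is shaped like the cell_big but purple is not meant.

How it is judged:
By the outcome, as a careful person would: the job done as asked, in the order asked, and still so for the second after the job is handed in, while the arm keeps its last pose, push and grip.
It also fails if it takes over 45 s, if anything falls off the work surface, if the arm or the gripper's body presses on something with over 40 N, if the wrist force passes 120 N, or if a joint passes its speed limit or range.

## Working session

There is one attempt and no reset: what is moved stays moved. The work goes in short steps, Python scripts to look and compute and a tool call to move; the robot and the scene stay as the last step left them, time stands still between calls to the robot, and variables do not carry over. Pictures are saved under pics/ and viewed, at most 10 in all, crops included, and the job is handed in when it is done.

Besides the shell and the picture viewer there is one more tool, called by a JSON object that holds its "op" and its "data", one argument or row to a line. drive_tool: Moves the arm, as the interface text tells. Shifts and turns lie within -1 to 1; 1 stands for 0.1 m of shift or pi/4 rad of turn. Its arguments: {"type":"object","properties":{"commands":{"type":"string"},"force":{"type":"number"}},"required":["commands"]}

```bash
mkdir -p pics; ls; cat > h.py <<'E'
import numpy as np,cv2
from scipy.spatial.transform import Rotation as R
from rig import *
def cam(p,s=None):
    f=p["pixels"].shape[0]/2/np.tan(np.radians(p["fov_y"])/2)
    if "position" in p:
        a=np.array(p["attitude"],float)
        Rm=a if a.shape==(3,3) else R.from_quat(a,scalar_first=True).as_matrix()
        return f,Rm,np.array(p["position"],float)
    Rt=R.from_quat(s["ee_rot"],scalar_first=True).as_matrix(); T=np.array(p["tool_from_camera"])
    return f,Rt@T[:3,:3],np.array(s["eef_pos"])+Rt@T[:3,3]
def ray(p,uv,z,s=None):
    f,Rm,c=cam(p,s); d=Rm@np.array([(uv[0]-p["cx"])/f,(uv[1]-p["cy"])/f,1]); return c+d*(z-c[2])/d[2]
def proj(p,X,s=None):
    f,Rm,c=cam(p,s); q=Rm.T@(np.array(X)-c); return [p["cx"]+f*q[0]/q[2],p["cy"]+f*q[1]/q[2]]
E
python3 - <<'E'
from h import *
s=sense();print(s)
ims=[]
for n in ["scene","side","wrist"]:
    p=capture(n); ims.append(p["pixels"]); cv2.imwrite(f"pics/{n}0.png",p["pixels"])
    print(n,{k:v for k,v in p.items() if k!="pixels"})
    for k in ["cell_big","cell_mark","reader_window","plunger_knob","screwdriver","station"]:
        print(k,[(np.round(b["position"]).tolist(),round(b["confidence"],2)) for b in boxes_of(p,k)[:5]])
E
```

```text
pics
{'time_s': 0.0, 'joints': array([-2.23396915e-01,  3.13462683e-01,  1.49842025e+00,  3.00099792e-05,
        1.33100796e+00, -2.23418036e-01]), 'dq': array([ 0.00044348,  0.00114546,  0.00070877,  0.00031709, -0.00052599,
        0.00099057]), 'tau': array([-5.78409599e-04, -4.12261176e+01, -2.59742296e+01, -3.58453699e-04,
        4.11797926e-03, -1.23038126e-05]), 'eef_pos': array([5.24726629e+02, 5.97338109e-02, 2.12634939e+02]), 'ee_rot': array([-5.57048259e-04,  7.07101691e-01,  7.07111573e-01, -3.33565666e-04]), 'force': array([-0.80690812, -0.00463138, -0.07098578]), 'wrist_torque': array([-0.0168756 ,  0.02718829,  0.01029641]), 'grip_force': 0.0, 'grip_width': 0.9996779371305542}
scene {'fov_y': 47.98344157128266, 'cx': 274.13561032287043, 'cy': 211.10285449723415, 'position': array([ 110.44788561, -355.82314939,  771.42077301]), 'attitude': array([-0.27722306,  0.81518797, -0.48186603,  0.16254559]), 'shot': 1}
cell_big [([225.0, 188.0], 0.85), ([276.0, 216.0], 0.57)]
cell_mark [([224.0, 189.0], 0.71), ([313.0, 277.0], 0.69)]
reader_window [([334.0, 279.0], 0.88)]
plun
[... 626 characters left out ...]
474548222, 'cx': 281.72991253455734, 'cy': 207.57642620208236, 'tool_from_camera': array([[-1.02935129e-04, -9.54992375e-01, -2.96630330e-01,
         7.60302678e+01],
       [ 9.99999948e-01, -7.57620115e-06, -3.22623481e-04,
         2.03192233e-01],
       [ 3.05855634e-04, -2.96630348e-01,  9.54992326e-01,
        -1.60876722e+02],
       [ 0.00000000e+00,  0.00000000e+00,  0.00000000e+00,
         1.00000000e+00]]), 'shot': 3}
cell_big [([342.0, 279.0], 0.95), ([377.0, 137.0], 0.87), ([285.0, 304.0], 0.37)]
cell_mark [([342.0, 281.0], 0.57), ([381.0, 138.0], 0.56)]
reader_window [([253.0, 380.0], 0.65)]
plunger_knob []
screwdriver [([177.0, 340.0], 0.8)]
station [([288.0, 301.0], 0.73)]
```

View pics/scene0.png

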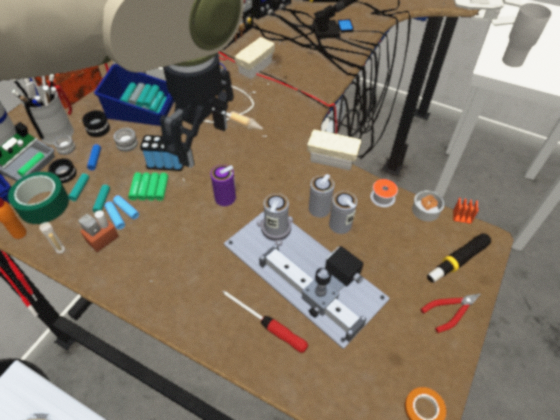

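View pics/wrist0.png

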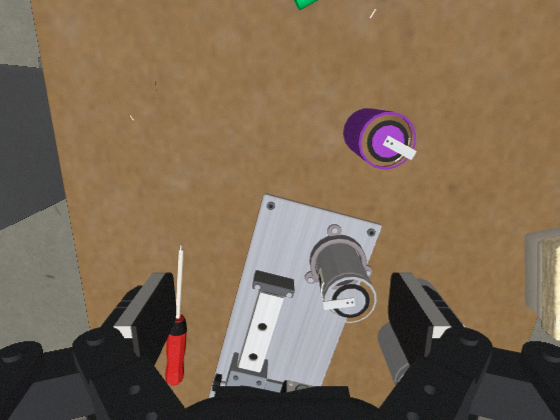

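View pics/side0.png

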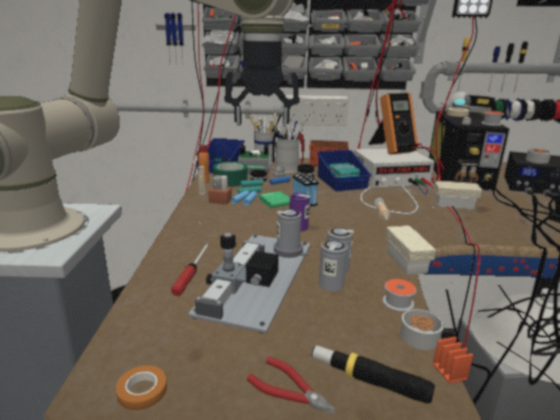

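The scene picture shows the nest cell at about (276,216) and the knob at (322,276). In the wrist picture the plate's +x corners are at (265,195) and (381,226), the tube holes at (262,326) and (252,356), and the cell's tab points left, to (323,305). The purple can is the decoy. Next I fit the station pose.

```bash
cat > f.py <<'E'
from h import *
from scipy.optimize import least_squares
s=sense();P={n:capture(n) for n in["scene","side","wrist"]}
obs=[("wrist",(265,195),(125,65,10)),("wrist",(381,226),(125,-65,10)),("wrist",(262,326),(-10,30,39)),("wrist",(252,356),(-50,30,39)),
("scene",(226,242),(125,65,10)),("scene",(387,296),(-175,-65,10)),("scene",(345,341),(-175,65,10)),("scene",(322,272),(-90,30,109)),("side",(228,242),(-90,30,101)),("scene",(277,202),(75,-30,94)),("wrist",(350,300),(75,-30,94))]
def w(q,X): c,n=np.cos(q[2]),np.sin(q[2]); return [q[0]+c*X[0]-n*X[1],q[1]+n*X[0]+c*X[1],X[2]]
res=lambda q:np.concatenate([np.subtract(proj(P[a],w(q,X),s),u) for a,u,X in obs])
r=least_squares(res,[500,0,1.3],loss="soft_l1",x_scale=[100,100,1])
q=r.x;print(q,res(q).reshape(-1,2).round(1).tolist())
for n,X in dict(nest=(75,-30,14),knob=(-90,30,101),hole=(-50,30,39)).items(): print(n,np.round(w(q,X),1))
a=ray(P["wrist"],(354,300),94.5,s);b=ray(P["wrist"],(324,305),94.5,s);d=b-a
print("tab",a,b,np.degrees(np.arctan2(d[1],d[0]))%360,"target",np.degrees(q[2])+180)
for k,n in [("scene","spare_cell_a"),("side","spare_cell_a"),("scene","screwdriver")]:
  for b in boxes_of(P[k],n)[:4]: print(k,n,ray(P[k],b["position"],40 if "cell" in n else 12).round(),b["confidence"])
for u in [(283,332),(305,345),(226,293)]:print(ray(P["scene"],u,12).round())
for u in [(320,181),(344,199)]:print(ray(P["scene"],u,80).round())
E
python3 f.py
```

```text
[ 535.87802181 -159.69997178    1.30019703] [[-1.2, -1.5], [1.8, -0.7], [0.2, 0.9], [1.0, 1.1], [-3.3, 0.3], [2.5, 0.6], [-1.8, 6.1], [0.9, 0.9], [0.0, -1.6], [-1.5, -0.2], [0.4, 0.4]]
nest [584.8 -95.4  14. ]
knob [ 482.9 -238.4  101. ]
hole [ 493.6 -199.9   39. ]
tab [587.80093627 -94.76730567  94.5       ] [561.94799702 -99.71978601  94.5       ] 190.8444046924848 target 254.4958022737154
scene spare_cell_a [ 663. -203.   40.] 0.95
scene spare_cell_a [ 682. -157.   40.] 0.8
side spare_cell_a [ 658. -213.   40.] 0.94
side spare_cell_a [ 688. -109.   40.] 0.67
side spare_cell_a [ 522. -280.   40.] 0.54
scene screwdriver [ 538. -239.   12.] 0.68
scene screwdriver [ 403. -203.   12.] 0.56
[ 401. -211.   12.]
[ 398. -254.   12.]
[416. -87.  12.]
[ 682. -141.   80.]
[ 663. -200.   80.]
```

{"op": "drive_tool", "data": {
  "commands": "0.15 -0.15 -0.1 0 0 0 100; 0.15 -0.25 -0.1 0 0 0 100; 0.15 -0.25 -0.1 0 0 0 100; 0.15 -0.15 -0.1 0 0 0 100; 0 -0.15 0 0 0 0 100; 0 0 0 0 0 0 100; 0 0 0 0 0 0 100"
}}

```text
time_s: 1.93
eef_pos: [584.7, -95.2, 173.5]
ee_rot: [-0.0, 0.707, 0.707, 0.0]
force: [0.5, 1.1, 0.4]
grip_width: 1.003
grip_force: 0.0
```

View pics/w1.png

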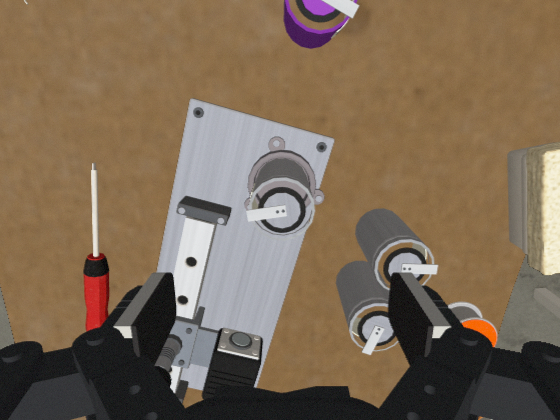

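The cell's top is centred near (283,207), within 2 mm of the fit, and hole -50 is at (183,300), as predicted. The tab runs from (286,211) to (247,216).

```bash
cat > tab.py <<'E'
from h import *
def tab(c,z=94.5):
    s=sense();p=capture("wrist");u=proj(p,(c[0],c[1],94),s)
    g=cv2.cvtColor(p["pixels"],cv2.COLOR_BGR2GRAY)
    m=np.zeros_like(g);cv2.circle(m,(int(u[0]),int(u[1])),42,255,-1)
    m=((g>225)&(m>0)).astype(np.uint8)
    n,l,st,ce=cv2.connectedComponentsWithStats(m)
    for i in range(1,n):
        if st[i,4]<40: continue
        pts=np.argwhere(l==i)[:,::-1].astype(np.float32)
        W=np.array([ray(p,x,z,s)[:2] for x in pts],np.float32)
        r=cv2.minAreaRect(W);v=cv2.fitLine(W,cv2.DIST_L2,0,.01,.01).ravel()
        print(st[i,4],"rect",np.round(r[0],1),np.round(r[1],1),"ang",np.degrees(np.arctan2(v[1],v[0]))%180, "from c",np.subtract(r[0],c))
if __name__=="__main__":
    tab((584.8,-95.4))
    s=sense();p=capture("wrist")
    c=cv2.HoughCircles(cv2.medianBlur(cv2.cvtColor(p["pixels"],cv2.COLOR_BGR2GRAY),3)[150:270,220:350],cv2.HOUGH_GRADIENT,1,5,param1=100,param2=15,minRadius=26,maxRadius=36)
    for x in c[0][:4]: print(x, ray(p,(x[0]+220,x[1]+150),94,s))
E
python3 tab.py
```

```text
[61.5 60.5 32.1] [584.93119931 -95.1009589   94.        ]
[60.5 33.5 33.2] [584.24366523 -75.97051695  94.        ]
[61.5 28.5 28.8] [584.9163271  -72.52121224  94.        ]
[57.5 55.5 26.6] [582.17877411 -91.49392141  94.        ]
```

```bash
sed -i 's/g>225/(g>T)/; s/def tab(c,z=94.5)/def tab(c,z=94.5,T=215)/' tab.py; python3 - <<'E'
from tab import *
for T in(190,200,215): print(T);tab((584.9,-95.1),T=T)
E
```

```text
190
417 rect [574.  -97.9] [27.6  8. ] ang 8.50992 from c [-10.85593262  -2.78005066]
200
395 rect [574.1 -97.8] [27.1  7.8] ang 8.430982 from c [-10.83347168  -2.735495  ]
215
341 rect [574.2 -97.8] [26.2  7.6] ang 9.1619 from c [-10.74686279  -2.66421356]
```

{"op": "drive_tool", "data": {
  "commands": "0 0 -0.25 0 0 0 100; 0 0 -0.25 0 0 0 100; 0 0 -0.25 0 0 0 100; 0 0 -0.2 0 0 0 100; 0 0 -0.1 0 0 0 100; 0 0 0 0 0 0 100; 0 0 0 0 0 0 60; 0 0 0 0 0 0 60; 0 0 0 0 0 0 60; 0 0 0 0 0 0 45; 0 0 0 0 0 0 45; 0 0 0 0 0 0 45; 0 0 0 0 0 0 45",
  "force": 25
}}

```text
time_s: 3.42
eef_pos: [585.6, -95.3, 69.7]
ee_rot: [0.001, 0.707, 0.707, 0.0]
force: [-1.5, 0.0, 4.2]
grip_width: 0.518
grip_force: 24.7
```

{"op": "drive_tool", "data": {
  "commands": "0 0 0 0 0 0.08 45; 0 0 0 0 0 0.12 45; 0 0 0 0 0 0.12 45; 0 0 0 0 0 0.12 45; 0 0 0 0 0 0.12 45; 0 0 0 0 0 0.12 45; 0 0 0 0 0 0.12 45; 0 0 0 0 0 0.12 45; 0 0 0 0 0 0.12 45; 0 0 0 0 0 0.12 45; 0 0 0 0 0 0.12 45; 0 0 0 0 0 0.12 45; 0 0 0 0 0 0.055 45; 0 0 0 0 0 0 45; 0 0 0 0 0 0 45"
}}

```text
time_s: 4.67
eef_pos: [585.6, -95.5, 69.8]
ee_rot: [0.001, 0.212, 0.977, -0.0]
force: [-1.7, -0.8, 6.0]
grip_width: 0.515
grip_force: 25.0
```

```bash
python3 - <<'E'
from h import *
s=sense();T=R.from_quat(s["ee_rot"],scalar_first=True).as_matrix();print(s["eef_pos"],"yaw",np.degrees(np.arctan2(T[1,1],T[0,1])),s["force"],s["wrist_torque"],s["grip_width"])
E
```

```text
[585.57979219 -95.48612999  69.79856672] yaw 65.4830554551752 [-1.74466474 -0.7781298   6.01594926] [-0.12907612  0.34175577  0.00960857] 0.5151926562002047
```

{"op": "drive_tool", "data": {
  "commands": "0 0 0 0 0 0 70; 0 0 0 0 0 0 100; 0 0 0 0 0 0 100; 0 0 0 0 0 0 100; 0 0 0 0 0 0 100; 0 0 0.2 0 0 0 100; 0 0 0.25 0 0 0 100; 0 0 0.25 0 0 0 100; 0 0 0.25 0 0 0 100; 0 0 0.1 0 0 0 100; 0 0 0 0 0 0 100; 0 0 0 0 0 0 100"
}}

```text
time_s: 5.67
eef_pos: [584.7, -94.9, 172.2]
ee_rot: [-0.0, 0.212, 0.977, 0.0]
force: [0.4, -0.1, -0.5]
grip_width: 1.001
grip_force: 0.0
```

```bash
python3 - <<'E'
from tab import *
s=sense();print(s["eef_pos"])
for T in(190,200,215): print(T);tab((584.9,-95.1),T=T)
p=capture("side");w=capture("wrist")
cv2.imwrite("pics/c2.png",np.hstack([cv2.resize(p["pixels"][180:330,170:320],None,fx=2.6,fy=2.6,interpolation=3),cv2.resize(w["pixels"],(520,390))])[:, :800])
cv2.imwrite("pics/w2.png",w["pixels"])
E
```

```text
[584.73398128 -94.9048011  172.21439556]
190
426 rect [ 582.5 -106.7] [27.2  8.3] ang 73.58112 from c [ -2.43387451 -11.61033478]
200
396 rect [ 582.7 -106.7] [27.1  7.9] ang 73.880356 from c [ -2.23544922 -11.60009613]
215
249 rect [ 582.7 -106.6] [26.2  7.3] ang 76.15768 from c [ -2.24869385 -11.46228638]
```

View pics/c2.png

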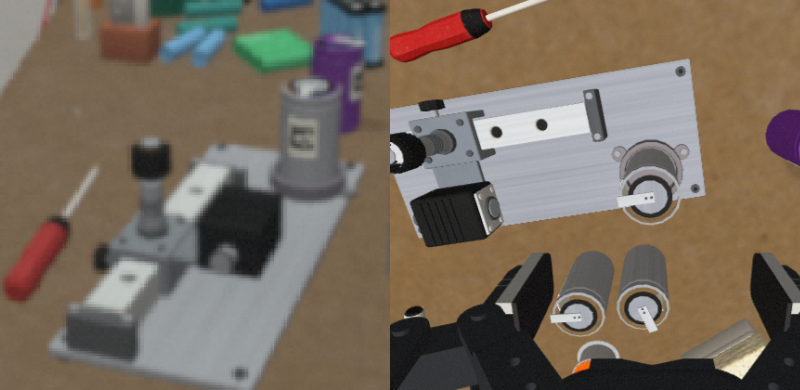

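The label now faces the side camera and the reader, and the cell is down in the nest. In the wrist picture the tab, tube and plate edge look parallel. I'll check this against the plate edge and re-measure the knob.

```bash
python3 - <<'E'
from h import *
s=sense();p=capture("wrist");k=560/520
U=lambda x,y:((x-390)*k,y*k)
g=cv2.cvtColor(p["pixels"],cv2.COLOR_BGR2GRAY)
# plate near edge refine: max gradient along columns
def edge(x0,y0,x1,y1,pol,z):
    W=[]
    gf=cv2.GaussianBlur(g,(3,3),0).astype(float)
    for x in range(int(x0),int(x1),3):
        y=y0+(y1-y0)*(x-x0)/(x1-x0);ys=np.arange(int(y)-7,int(y)+8)
        d=pol*(gf[ys+1,x]-gf[ys-1,x]);W.append(ray(p,(x,ys[d.argmax()]),z,s)[:2])
    v=cv2.fitLine(np.array(W,np.float32),cv2.DIST_HUBER,0,.01,.01).ravel();print("yaw",np.degrees(np.arctan2(v[1],v[0]))%180,v[2:])
a=U(490,91);b=U(680,61);edge(*a,*b,1,10)
a=U(515,221);b=U(610,205);edge(*a,*b,-1,10)
a=U(490,118);b=U(575,105);edge(*a,*b,1,39)
a=U(490,153);b=U(575,140);edge(*a,*b,-1,39)
P=[ray(p,U(*u),39,s) for u in((541,125),(497,132))];print(P)
for n in("scene","side","wrist"):
    q=p if n=="wrist" else capture(n)
    print(n,proj(q,(482.9,-238.4,101),s),[(b["position"],b["confidence"]) for b in boxes_of(q,"plunger_knob")[:3]])
q=capture("scene");cv2.imwrite("pics/s3.png",cv2.resize(q["pixels"][230:330,250:390],(784,560),interpolation=3))
E
```

```text
yaw 74.57697 [487.19998 -92.88209]
yaw 74.63969 [ 590.9241  -199.43794]
yaw 74.51448 [ 489.7096  -166.00485]
yaw 74.46564 [ 512.91876 -176.41707]
[array([ 504.42137344, -161.62831863,   39.        ]), array([ 493.90075704, -198.93374328,   39.        ])]
scene [np.float64(322.5166687869531), np.float64(275.3574565375653)] [([321.7, 279.1], 0.49)]
side [np.float64(228.02859126898358), np.float64(240.4009404239696)] [([228.6, 236.9], 0.72)]
wrist [np.float64(11.14273682430553), np.float64(164.16951357186235)] [([20.3, 163.0], 0.83), ([207.3, 312.1], 0.25)]
```

View pics/s3.png

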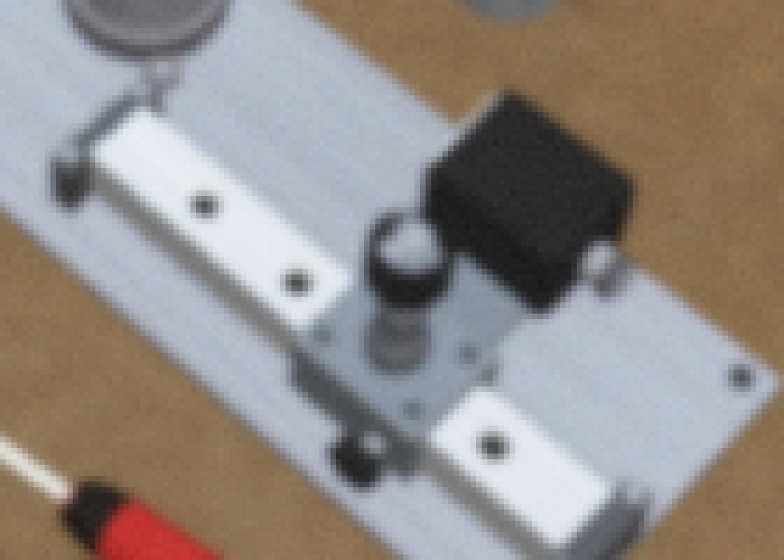

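The knob sits at full-frame (323,275.5) in the scene picture, as the fit predicts, and the edges give a yaw of 74.5°. The label is within about 1° of square. Next I move above the knob with the fingers along the tube.

{"op": "drive_tool", "data": {
  "commands": "-0.17 -0.24 0 0 0 0.05 100; -0.17 -0.24 0 0 0 0.05 100; -0.17 -0.24 0 0 0 0.05 100; -0.17 -0.24 0 0 0 0.05 100; -0.17 -0.24 0 0 0 0 100; -0.17 -0.24 0 0 0 0 100; 0 0 0 0 0 0 100; 0 0 0 0 0 0 100; 0 0 0 0 0 0 100"
}}

```text
time_s: 7.02
eef_pos: [483.2, -238.7, 173.3]
ee_rot: [0.0, 0.135, 0.991, 0.0]
force: [-0.2, -0.4, -0.1]
grip_width: 1.001
grip_force: 0.0
```

```bash
python3 - <<'E'
from h import *
s=sense();p=capture("wrist");print(s["eef_pos"],s["joints"])
cv2.imwrite("pics/w4.png",p["pixels"]);print(proj(p,(482.9,-238.4,113),s),proj(p,(482.9,-238.4,101),s),proj(p,(493.6,-199.9,39),s),boxes_of(p,"plunger_knob")[:2])
c=cv2.HoughCircles(cv2.medianBlur(cv2.cvtColor(p["pixels"],cv2.COLOR_BGR2GRAY),3)[150:270,220:350],cv2.HOUGH_GRADIENT,1,5,param1=100,param2=12,minRadius=15,maxRadius=30)
for x in c[0][:4]: print(x, ray(p,(x[0]+220,x[1]+150),113,s))
E
```

```text
[ 483.22831379 -238.72228176  173.25571368] [-6.76483683e-01  3.76782826e-01  1.51592213e+00  2.96399339e-04
  1.24875362e+00 -1.97632211e+00]
[np.float64(281.5826480685004), np.float64(217.46166993051494)] [np.float64(281.59237289215963), np.float64(211.68193600051274)] [np.float64(329.7435106731053), np.float64(188.75751684083065)] [{'position': [280.9, 208.5], 'confidence': 0.79}]
[61.5 61.5 21.2] [ 479.03900666 -237.38056245  113.        ]
[56.5 61.5 24.9] [ 478.18965919 -240.43635481  113.        ]
[69.5 56.5 23.9] [ 477.19581222 -231.62277772  113.        ]
[61.5 67.5 16.5] [ 482.91074481 -238.45768774  113.        ]
```

View pics/w4.png

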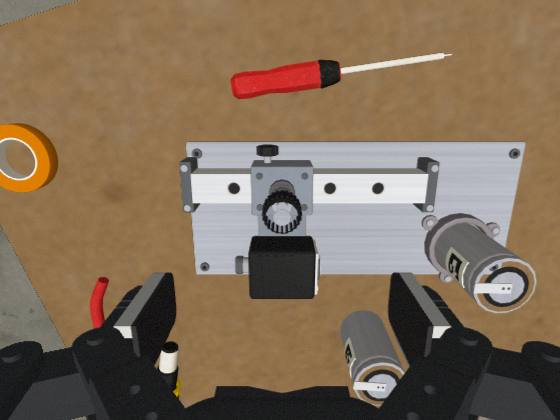

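The knob's top is at (282,217), right where predicted, and the holes to its right are at (330,188) and (378,188). I'm descending to grip it.

{"op": "drive_tool", "data": {
  "commands": "0 0 -0.2 0 0 0 100; 0 0 -0.25 0 0 0 100; 0 0 -0.2 0 0 0 100; 0 0 -0.05 0 0 0 100; 0 0 0 0 0 0 70; 0 0 0 0 0 0 50; 0 0 0 0 0 0 40; 0 0 0 0 0 0 40; 0 0 0 0 0 0 40; 0 0 0 0 0 0 15; 0 0 0 0 0 0 15; 0 0 0 0 0 0 15; 0 0 0 0 0 0 15; 0 0 0 0 0 0 15",
  "force": 45
}}

```text
time_s: 8.28
eef_pos: [483.0, -239.0, 103.2]
ee_rot: [0.0, 0.135, 0.991, -0.0]
force: [0.5, -0.5, 0.2]
grip_width: 0.145
grip_force: 0.0
```

```bash
python3 - <<'E'
from h import *
s=sense();print(s)
p=capture("side");q=capture("scene")
cv2.imwrite("pics/c5.png",np.hstack([cv2.resize(p["pixels"][190:310,160:280],(400,400),interpolation=3),cv2.resize(q["pixels"][220:320,270:370],(400,400),interpolation=3)]))
E
```

```text
{'time_s': 8.2833, 'joints': array([-6.77091611e-01,  4.53579232e-01,  1.60035393e+00, -3.34738141e-05,
        1.08763490e+00, -1.97686111e+00]), 'dq': array([-2.36934171e-03, -2.59590326e-04,  1.48078238e-03,  2.09817442e-04,
       -7.25794598e-05, -1.36498060e-03]), 'tau': array([ 2.52758997e-03, -4.47375619e+01, -2.30377740e+01, -1.98310713e-04,
        9.61260121e-04,  7.02323337e-05]), 'eef_pos': array([ 482.9885698 , -239.04904243,  103.22196032]), 'ee_rot': array([ 2.89579895e-06,  1.35091332e-01,  9.90833150e-01, -1.90383520e-05]), 'force': array([ 0.54079074, -0.48515603,  0.15834507]), 'wrist_torque': array([-0.05272084, -0.01152142, -0.04713399]), 'grip_force': 0.0, 'grip_width': 0.14539959293408353}
```

View pics/c5.png

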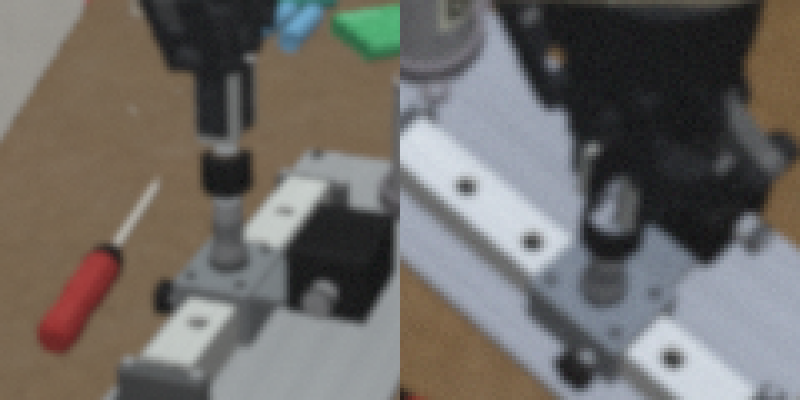

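```bash
python3 - <<'E'
from h import *
s=sense();out=[]
for n,(r0,r1,c0,c1) in dict(side=(170,290,170,290),scene=(220,320,270,370),wrist=(120,420,130,430)).items():
    p=capture(n);e=s["eef_pos"]
    k=400/(r1-r0);im=cv2.resize(p["pixels"][r0:r1,c0:c1],(400,400),interpolation=3)
    for X,col in [((*e[:2],103),(0,0,255)),((*e[:2],86),(0,255,0)),((482.9,-238.4,113),(255,0,0)),((*e[:2],120),(0,255,255))]:
        u=proj(p,X,s);cv2.drawMarker(im,(int((u[0]-c0)*k),int((u[1]-r0)*k)),col,0,14,1)
    out.append(im)
cv2.imwrite("pics/c6.png",cv2.resize(np.hstack(out),None,fx=.666,fy=.666) if 0 else np.vstack([np.hstack(out[:2])[:300+100],])[:400]);cv2.imwrite("pics/c7.png",np.hstack([out[0],out[2]]))
E
```

```text
(no output)
```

View pics/c7.png

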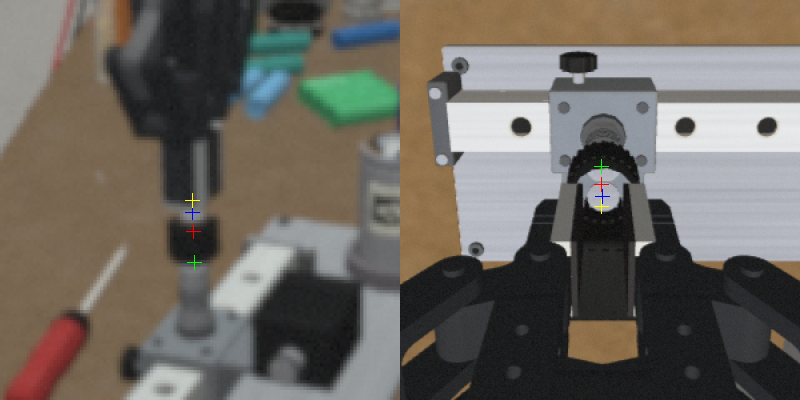

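The side picture shows the shut fingertips at z≈120, above the knob at z 113. The real tips therefore stand well behind where stated, though nothing was touched. I'm opening, going about 27 mm lower, which is still clear of the carriage top at 49, and gripping again.

{"op": "drive_tool", "data": {
  "commands": "0 0 0 0 0 0 70; 0 0 0 0 0 0 70; 0 0 0 0 0 0 70; 0 0 0 0 0 0 70; 0 0 -0.1 0 0 0 70; 0 0 -0.1 0 0 0 70; 0 0 -0.07 0 0 0 70; 0 0 0 0 0 0 70; 0 0 0 0 0 0 40; 0 0 0 0 0 0 40; 0 0 0 0 0 0 40; 0 0 0 0 0 0 15; 0 0 0 0 0 0 15; 0 0 0 0 0 0 15; 0 0 0 0 0 0 15",
  "force": 45
}}

```text
time_s: 9.78
eef_pos: [483.2, -239.2, 76.8]
ee_rot: [0.0, 0.135, 0.991, -0.0]
force: [-0.9, 0.9, 6.1]
grip_width: 0.274
grip_force: 44.0
```

Width 0.274 corresponds to the 26 mm knob, judged against the 46 mm cell reading 0.515, so it's gripped. Now I lift the pin.

{"op": "drive_tool", "data": {
  "commands": "0 0 0.04 0 0 0 15; 0 0 0.04 0 0 0 15; 0 0 0.04 0 0 0 15; 0 0 0 0 0 0 15; 0 0 0 0 0 0 15"
}}

```text
time_s: 10.2
eef_pos: [483.1, -239.1, 88.2]
ee_rot: [0.0, 0.135, 0.991, -0.0]
force: [2.6, -1.4, -5.1]
grip_width: 0.27
grip_force: 44.4
```

{"op": "drive_tool", "data": {
  "commands": "0.02 0.06 0 0 0 0 15; 0.02 0.08 0 0 0 0 15; 0.03 0.1 0 0 0 0 15; 0.02 0.08 0 0 0 0 15; 0.017 0.066 0 0 0 0 15; 0 0 0 0 0 0 15; 0 0 0 0 0 0 15; 0 0 0 0 0 0 15"
}}

```text
time_s: 10.87
eef_pos: [493.8, -200.3, 88.2]
ee_rot: [0.0, 0.135, 0.991, 0.0]
force: [4.4, -0.6, -5.5]
grip_width: 0.273
grip_force: 44.5
```

```bash
python3 -c "
from h import *
s=sense();print(s['eef_pos'],s['force'],s['wrist_torque'],s['grip_width'],s['grip_force'])"
```

```text
[ 493.80454595 -200.28685124   88.21647482] [ 4.38438133 -0.5886363  -5.54204643] [ 0.02152833 -0.64487454  0.05353787] 0.2727214859882746 44.524767994880676
```

Moved about 40 mm. Now I lower the pin.

{"op": "drive_tool", "data": {
  "commands": "0 0 -0.03 0 0 0 15; 0 0 -0.03 0 0 0 15; 0 0 -0.03 0 0 0 15; 0 0 -0.03 0 0 0 15; 0 0 0 0 0 0 15; 0 0 0 0 0 0 15; 0 0 0 0 0 0 15"
}}

```text
time_s: 11.45
eef_pos: [493.8, -200.8, 76.7]
ee_rot: [0.0, 0.135, 0.991, -0.0]
force: [-0.6, -0.6, 4.9]
grip_width: 0.27
grip_force: 45.5
```

{"op": "drive_tool", "data": {
  "commands": "0 0 -0.01 0 0 0 15; 0 0 0 0 0 0 15; 0 0 0 0 0 0 15; 0 0 0 0 0 0 15"
}}

```text
time_s: 11.78
eef_pos: [494.0, -200.9, 76.6]
ee_rot: [0.001, 0.135, 0.991, -0.001]
force: [-3.2, 2.3, 14.8]
grip_width: 0.27
grip_force: 46.6
```

```bash
python3 - <<'E'
from h import *
s=sense();print(s['eef_pos'],s['force'])
p=capture("side");q=capture("wrist")
for X in((493.6,-199.9,101),(493.6,-199.9,89)):print(proj(p,X))
cv2.imwrite("pics/c8.png",np.hstack([cv2.resize(p["pixels"][180:300,170:310],(467,400),interpolation=3),cv2.resize(q["pixels"],(533,400))[:,100:433]]))
E
```

```text
[ 493.96336788 -200.93832584   76.6189976 ] [-3.22641373  2.29181698 14.76711136]
[np.float64(237.02761310095374), np.float64(230.52949342818658)]
[np.float64(237.1517332779168), np.float64(236.80098123365178)]
```

View pics/c8.png

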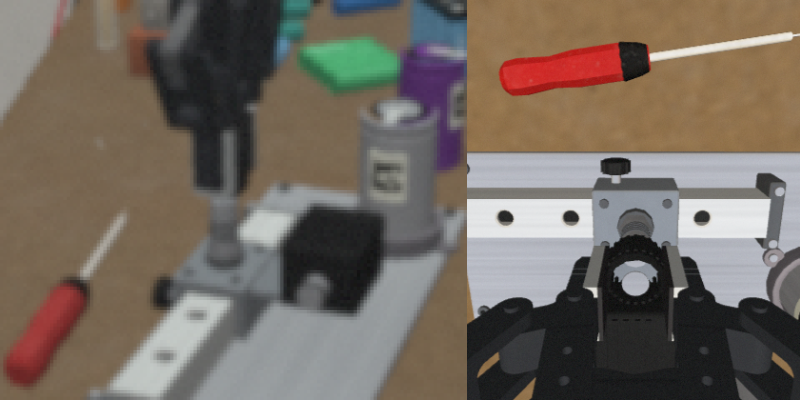

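Two holes show to the left of the carriage and one to the right, so it stands at the third hole. The fingertips are level with the knob's bottom, at z≈89, and the label faces the reader. As a last check I give a small sideways nudge to confirm the pin blocks.

{"op": "drive_tool", "data": {
  "commands": "0.007 0.025 0 0 0 0 15; 0 0 0 0 0 0 15; 0 0 0 0 0 0 15"
}}

```text
time_s: 12.13
eef_pos: [494.5, -199.1, 76.6]
ee_rot: [0.001, 0.135, 0.991, -0.001]
force: [-5.5, -2.7, 12.5]
grip_width: 0.273
grip_force: 46.3
```

{"op": "drive_tool", "data": {
  "commands": "-0.007 -0.025 0.003 0 0 0 15; 0 0 0 0 0 0 15; 0 0 0 0 0 0 15; 0 0 0 0 0 0 15"
}}

```text
time_s: 12.47
eef_pos: [493.9, -201.1, 76.7]
ee_rot: [0.001, 0.135, 0.991, -0.001]
force: [-2.2, 0.5, 11.9]
grip_width: 0.272
grip_force: 46.2
```

{"op": "drive_tool", "data": {
  "commands": "0.011 0.04 0 0 0 0 15; 0 0 0 0 0 0 15; 0 0 0 0 0 0 15"
}}

```text
time_s: 12.72
eef_pos: [494.5, -198.8, 76.7]
ee_rot: [0.0, 0.135, 0.991, -0.002]
force: [-5.8, -10.2, 10.0]
grip_width: 0.274
grip_force: 46.2
```

{"op": "drive_tool", "data": {
  "commands": "-0.008 -0.03 0 0 0 0 15; 0 0 0 0 0 0 15; 0 0 0 0 0 0 15; 0 0 0 0 0 0 15"
}}

```text
time_s: 13.05
eef_pos: [494.1, -200.1, 76.6]
ee_rot: [0.0, 0.135, 0.991, -0.001]
force: [-2.8, 0.1, 11.0]
grip_width: 0.269
grip_force: 46.4
```

The carriage stops after about 2 mm with the force rising to 10 N, so the pin is seated. It now stands centred, held down with about 11 N.

```bash
python3 -c "
from rig import *
print(finish_job())"
```

```text
the job is handed in; nothing more can be done
None
```

The job is handed in: the cell's label faces the reader to within about 1°, the carriage is one hole nearer the cell with the pin home, the knob is still gripped, and I touched neither the spare cells nor the screwdriver.

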